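# Ratchet the toy garage's turntable home against its stop

## Robot

A 6-joint arm with a two-finger parallel gripper is mounted at the origin on the work surface. World frame = base frame: x ahead of the robot, y to its left, z up, the work surface at z = 0. Lengths are in m, angles in rad, forces in N, time in s.
With the tool pointing down it reaches from about 0.375 to 0.9 m from the base axis. Payload 3.1 kg.
Tool frame: the origin (TCP) lies midway between the tips of the shut fingers; the grasp point (between the pads) lies pinch_z behind it (pinch_z is the distance from the TCP to the grasp point, in m); y points along the fingers, z is the direction in which the jaws open and shut, and the axes are right-handed (so a half turn about y gives the same grasp; the last joint's range is limited). The gripper opens to 87 mm and grips with 3 to 60 N. Pads are 19 mm wide; open, the fingers measure 117 mm over their backs; the gripper's body (75 mm by 190 mm) begins 51 mm behind the grasp point.
Start: joints at [1.052, 0.527, 1.433, -0, 1.181, -0.178], TCP at [0.209, 0.589, 0.223] pointing down, gripper open.
Joint ranges: [-3.08, 3.08], [-0.75, 2.2], [0.22, 2.44], [-1.43, 4.57], [0, 2.65], [-2.85, 2.85]. Speed limits (rad/s): [2.79, 2.79, 3.14, 3.14, 3.14, 3.14].

## Interface

Orientations are given as a unit quaternion [x, y, z, w].
In Python, from rig import get_obs, camera, hand_in, pinch_z gives the robot as it stands. The module is installed in compiled form; this text tells all that it offers.
- The arm moves only by the tool arm_command, never from a script. Its argument "plan" is a list of rows, each a list of 2 entries, a list of its own where there are three numbers: the shift along the world's x, y, z in units of 25 mm (1.0 is 25 mm), then the turn about the world's z in units of 5 degrees (1.0 is 5 degrees). A call has 1 to 5 rows; each row is the pose to reach, as a shift and turn from the pose commanded when the call began; what a row does not reach only later rows make up. A row lasts 1/10 s, in which the tool goes at most 50 mm and 8.59 degrees, less where a joint would pass 70% of its speed; a pose out of reach is approached as far as the arm can. A call with a gripper value outside its range is refused whole. "fingers" is the opening, from -1 (shut) to 1 (fully open), set as the call begins (left out, the last holds). The fingers move at their own pace and stop on an object; "force" is the grip in N (left out, the last holds). Time passes only in rows, so rows that repeat a pose let the fingers close. It gives the time, the measured TCP pose, the force and the opening at its end, in the units of the state.
- get_obs(): the state, without advancing time (a new reading comes with each control period).
- camera(name): name is "side" or "top" or "wrist"; returns a dict with "pixels" (480x640x3 uint8, red, green, blue), "camera_matrix" (3x3 intrinsics, pixels), "R" (3x3) and "t" (3): a world point X has camera coordinates R X + t. Camera axes: x right, y down, z forward; pixel columns grow to the right and rows downward; lengths in m; the calibration is good to about 2 mm. A picture is of the moment at which its call begins. There is no depth.
- hand_in(): hands the job in, once; it reports no verdict.
The state is a dict: "time": time; "q": joint angles; "joint_velocities": joint speeds; "joint_torque": joint torques, N m; "position": TCP position; "tool_rot": TCP orientation; "ft_force": force on the tool from outside, world axes, zero at the start; "moment": the same for the moment, N m; "grip_width": finger opening in m.
Only numpy, scipy, OpenCV 4.12 (cv2) and the standard library are available. Lean on these libraries where they do the work, as an engineer would, in place of code of your own. Each camera call takes 0.05 s, during which the arm holds its last target.

## Task

Flip the red pawl on the toy garage's green ratchet lever over to its other side, then swing the lever back and forth by its orange knob until the yellow turntable, with the taxi riding on it, has turned anticlockwise (seen from above) up against its hidden rubber stop. Feel for the stop and leave the turntable pressed snugly against it without forcing it, then let go. Turn the table only with the lever, keep the taxi parked on it, and leave the other things on the shelf where they are.

Things in the scene. Friction and masses are not known exactly. Their poses are not given: they have to be found in the camera images.
- garage: blue base of a toy parking garage, fixed. Origin on the turntable's vertical axis at shelf height; its x axis points from the axis to the grey exit ramp (away from the lever), y towards the red parking deck (96 mm high with its rails, at x 0 to 160, y 95 to 215 mm), z up. A white booth 61 mm high stands at x 30, y -102 mm
- turntable: yellow disc, 136 mm across, top at 56 mm, two 7 mm kerbs beside the taxi, 24 black round teeth, 7 mm thick, at 72 mm radius round its rim (one per 15 degrees). Origin on the axis at shelf height; x along the taxi's nose, z up. Starts 86 to 126 degrees clockwise of the garage's x axis. Stiff (0.6 N m), stays where it is left
- lever (a joint): angle of the green ratchet lever about the turntable's axis, rad, anticlockwise positive; 0 with the arm along the garage's -x. Hard ends at -0.55 and 0.55 also feel like a stop: stay within 0.5. Stays where left. Moving, it takes 1.6 N at the knob idle and about 5 N driving the table; a halted hand reads less. Each drive first runs idle by up to one tooth (15 degrees), till the pawl meets a tooth
- lever_knob (a point): middle of the lever's upright round orange knob, 22 mm in diameter, from 25 to 89 mm above the shelf (this point at 65 mm), 185 mm from the axis; the arm is 22 mm wide. At the stop, push until the knob takes 2 to 4 N more than in free driving read the same way: under 1.3 N more (4 N on the pad) is not snug, over 7 N more (25 N on the pad) breaks it. Short slow steps read best
- pawl (a joint): angle of the red two-way pawl, rad, anticlockwise positive; it rocks about an upright pivot on the lever's arm, 102 mm from the axis, between -0.4 and 0.4, and snaps over-centre to either side. Starts negative: the lever drives clockwise only. Positive: it drives anticlockwise and clicks freely back. Reads 0.15 to 0.4 (either sign) as its nose rides over teeth
- pawl_tab (a point): centre of the pawl's upright red tab, 12 mm square, 42 to 88 mm above the shelf, this point at 78 mm; 32 mm from the pivot towards the knob. Pushed sideways, anticlockwise about the turntable's axis (for a lever pointing at the robot: to the robot's right), by about 25 mm with 1 to 2 N it flips the pawl positive; past the arm's centre line it snaps over by itself
- taxi_mid (a point): middle of the orange die-cast taxi (74 x 37 x 35 mm, 15 mm above its wheels' foot), loose on the middle of the turntable between the kerbs
- red_car: red die-cast car, 74 x 37 x 30 mm, loose; origin under its middle
- carrier: green plastic car carrier truck, 270 x 64 x 87 mm, loose; origin under its middle, x along its nose
- boat_trailer: blue plastic boat trailer with a white boat, 165 x 68 x 48 mm, loose; origin under its middle
- dish: white ceramic dish, 110 mm across, 32 mm high, loose; origin under its middle
- cone: small orange toy traffic cone, 34 mm square foot, 50 mm high, loose; origin under its middle
- mug: blue ceramic mug, 76 mm across, 85 mm high, loose; origin under its middle
- table_mark (a point): white line on the disc before the taxi's nose, 58 mm from the axis. The unseen stop under the disc halts the table when this line points within 13 degrees either side of the exit ramp (garage's x); where in that range is set by hand and not measured, so feel for it. The stop's rubber pad yields: 12 N m per radian of table, and the lever turns with the table when driving
Mind the look-alikes: they are no part of the job. What is shaped like the part that bears taxi_mid but grey is not meant.

How it is judged:
On the way, in this order (a step that is already met when the one before it is completed fails the run):
1. the pawl is flipped to its positive side (value of joint pawl above 0.1 rad), for 0.2 s.
2. the turntable is pressed against its stop (contact force between turntable and garage above 4 N), for 0.2 s.
At the end, for the whole second after the job is handed in: the pawl is on its positive side (above 0.1 rad), the turntable is still and leans on its stop with more than 4 N, and the taxi stands upright on the turntable within 20 mm of its middle (contact force between turntable and garage above 4 N and value of joint pawl above 0.1 rad and horizontal distance between taxi_mid and turntable below 0.02 m and angle between taxi_mid's own z axis and vertical below 0.15 rad and height (world z) of taxi_mid above 0.06 m and angular speed of turntable below 0.05 rad/s); the robot touches nothing.
It fails at once if the stop is forced with more than 25 N (contact force between turntable and garage above 25 N).
It fails at once if the robot touches the turntable (contact force between the arm and turntable above 1 N).
It fails at once if the robot's fingers touch the turntable (contact force between the fingers and turntable above 1 N).
It fails at once if the robot touches the taxi (contact force between any of the arm, the fingers and taxi above 1 N).
It fails at once if another thing on the shelf is moved more than 30 mm (distance of any of red_car, carrier, boat_trailer, dish, cone, mug from where it was at the start of the episode above 0.03 m).
It also fails if it takes over 72 s, if anything falls off the work surface, if the arm or the gripper's body presses on something with over 40 N, if the wrist force passes 120 N, or if a joint passes its speed limit or range.

## Working session

There is one attempt and no reset: what is moved stays moved. The work goes in short steps, Python scripts to look and compute and a tool call to move; the robot and the scene stay as the last step left them, time stands still between calls to the robot, and variables do not carry over. Pictures are saved under pics/ and viewed, and the job is handed in when it is done.

Besides the shell and the picture viewer there is one more tool, called after "Call:" as name(argument=value, ...) on one line, values as JSON. arm_command: Moves the arm, as the interface text tells. Its arguments: {"type":"object","properties":{"plan":{"type":"array"},"fingers":{"type":"number"},"force":{"type":"number"}},"required":["plan"]}

```bash
mkdir -p pics; ls; python3 - <<'E'
from rig import *
import cv2
o=get_obs(); print(o)
from rig import pinch_z
print(pinch_z)
for n in ["side","top","wrist"]:
    c=camera(n); cv2.imwrite(f"pics/{n}0.png",c["pixels"][:,:,::-1]); print(n,c["camera_matrix"],c["R"],c["t"])
E
```

```text
pics
{'time': 0.0, 'q': array([ 1.05152514e+00,  5.28456803e-01,  1.43389897e+00,  7.35187972e-06,
        1.18138542e+00, -1.78503065e-01]), 'joint_velocities': array([-0.00178482, -0.00013149, -0.00078893,  0.0007863 ,  0.00170056,
        0.001206  ]), 'joint_torque': array([ 1.00039630e-03, -4.40045929e+01, -1.76590794e+01,  6.34349557e-02,
        5.81026229e-02, -1.45355639e-04]), 'position': array([0.20848698, 0.58842918, 0.22157844]), 'tool_rot': array([ 0.69758014, -0.12016048,  0.1196366 , -0.69615407]), 'ft_force': array([0.62254022, 0.0332252 , 0.55540217]), 'moment': array([-0.03063018, -0.01188301, -0.00344219]), 'grip_width': 0.08697047464743896}
0.0187
side [[598.6069773    0.         324.94866024]
 [  0.         598.6069773  240.97483838]
 [  0.           0.           1.        ]] [[ 0.87664439 -0.48110257 -0.00591036]
 [-0.26128397 -0.4657136  -0.84548301]
 [ 0.40401152  0.74273222 -0.53396961]] [-0.39174643  0.17771089  1.54511218]
top [[475.70427916   0.         316.95888849]
 [  0.         475.70427916 233.38345767]
 [  0.           0.           1.        ]] [[-0.02097955 -0.99970993 -0.01182896]
 [-0.99417996  0.02211109 -0.10543868]
 [ 0.10566965  0.00954806 -0.99435545]] [0.02125627 0.46508335 1.12076933]
wrist [[374.82301188   0.         319.45149509]
 [  0.         374.82301188 234.32149943]
 [  0.           0.           1.        ]] [[ 0.33560793  0.9419971  -0.00296298]
 [ 0.90666632 -0.32216393  0.27233544]
 [ 0.25558463 -0.09408437 -0.96219781]] [-0.62298936 -0.03229417  0.39120667]
```

View pics/top0.png

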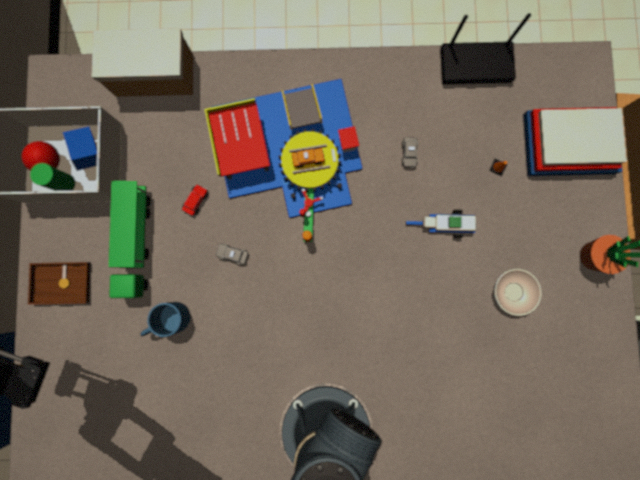

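View pics/side0.png

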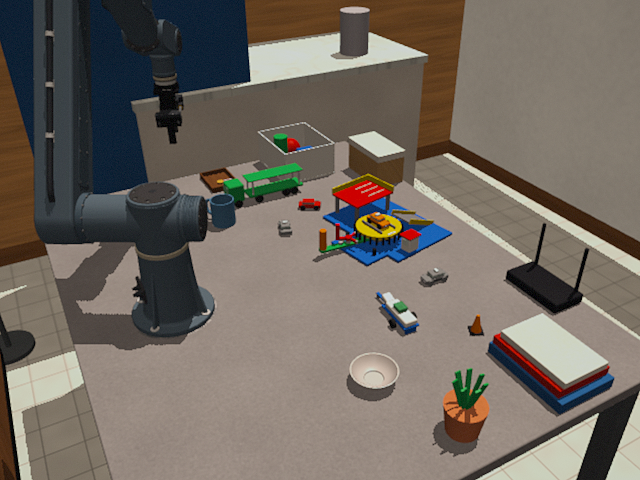

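View pics/wrist0.png

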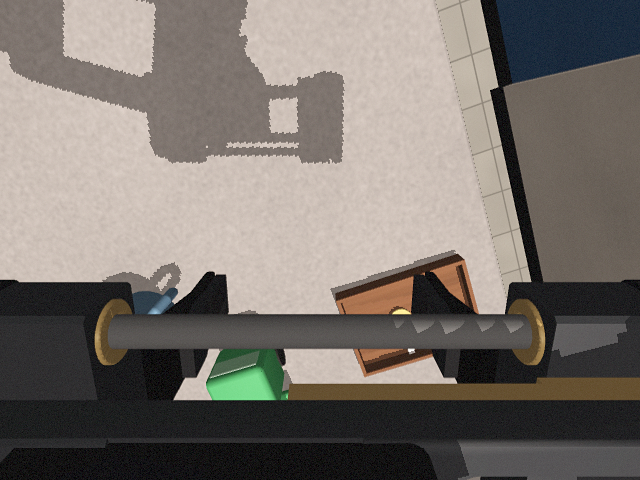

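The top view shows the garage with the turntable near (310,160), the lever pointing at the robot and its knob near (308,236). The red pawl tab is near (307,203) and the taxi is on the disc. I'll zoom in and measure these.

```bash
cat > h.py <<'E'
import numpy as np, cv2
from rig import *
def ray(c,u,v,z):
    K,R,t=c["camera_matrix"],c["R"],c["t"]
    d=R.T@np.linalg.solve(K,[u,v,1.]); o=-R.T@t
    s=(z-o[2])/d[2]; return o+s*d
def proj(c,X):
    p=c["camera_matrix"]@(c["R"]@np.asarray(X)+c["t"]); return p[:2]/p[2]
def crop(c,name,x0,y0,x1,y1,k):
    im=c["pixels"][y0:y1,x0:x1,::-1]
    cv2.imwrite("pics/"+name,cv2.resize(im,None,fx=k,fy=k,interpolation=cv2.INTER_CUBIC))
E
python3 - <<'E'
from h import *
c=camera("top"); crop(c,"t1.png",240,80,380,260,3) if 0 else crop(c,"t1.png",230,80,370,260,3)
s=camera("side"); crop(s,"s1.png",300,170,460,270,5)
im=c["pixels"]; hsv=cv2.cvtColor(im,cv2.COLOR_RGB2HSV)
m=((hsv[...,0]>22)&(hsv[...,0]<35)&(hsv[...,1]>150)&(hsv[...,2]>120)).astype(np.uint8); m[:, :272]=0;m[:,345:]=0;m[:125]=0;m[200:]=0
cn=max(cv2.findContours(m,0,2)[0],key=cv2.contourArea)
e=cv2.fitEllipse(cv2.convexHull(cn)); print(e, "axis",ray(c,*e[0],.056), "diam", e[1][0]*np.linalg.norm(ray(c,300,160,.056)-ray(c,301,160,.056)))
m=((hsv[...,0]>4)&(hsv[...,0]<20)&(hsv[...,1]>150)&(hsv[...,2]>100)).astype(np.uint8)
n,l,st,ce=cv2.connectedComponentsWithStats(m)
for i in range(1,n):
    if st[i,4]>8 and 270<ce[i,0]<350 and ce[i,1]<260: print(st[i],ce[i])
E
```

```text
((309.3160705566406, 159.03280639648438), (55.896400451660156, 56.68169403076172), 92.91531372070312) axis [0.64055331 0.02536607 0.056     ] diam 0.13319831857871303
[292 148  32  19 356] [307.78932584 156.31179775]
[305 193   9   8  21] [307.66666667 197.04761905]
[303 231   9   9  67] [306.70149254 235.1641791 ]
```

View pics/t1.png

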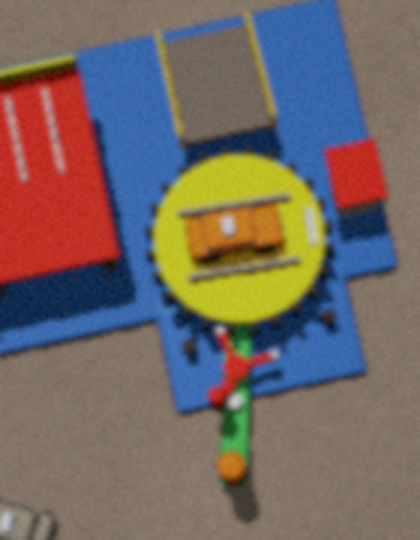

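View pics/s1.png

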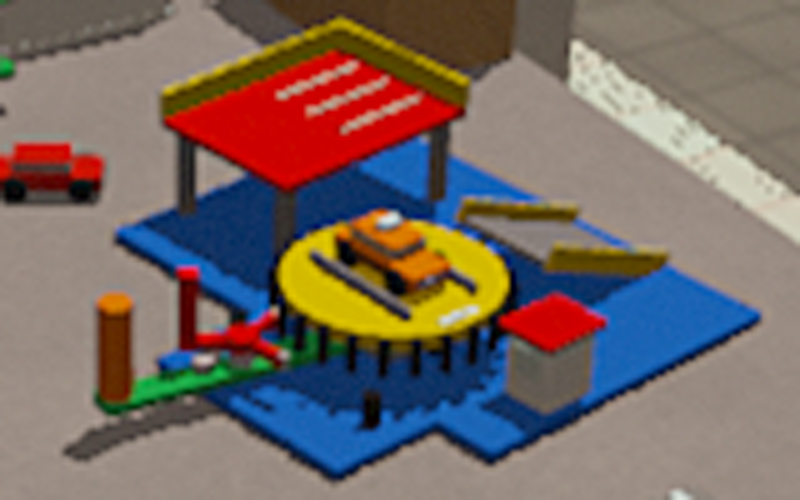

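```bash
python3 - <<'E'
from h import *
c=camera("top"); s=camera("side")
A=np.array([.6406,.0254])
K=ray(c,306.7,235.2,.089); K2=ray(s,300+114/5,170+300/5,.089)
print("knob",K,K2, np.linalg.norm(K[:2]-A),np.degrees(np.arctan2(*(K[:2]-A)[::-1])))
for n,p in dict(tab=(230+217/3,80+396/3)).items():
    P=ray(c,*p,.088); print(n,P,np.linalg.norm(P[:2]-A))
print("tabside",ray(s,300+188/5,170+270/5,.088))
M=ray(c,230+311/3,80+226/3,.056); print("mark",M,np.linalg.norm(M[:2]-A),np.degrees(np.arctan2(*(M[:2]-A)[::-1])))
# garage: edges in t1: base right edge (338,5)->(395,265); front edge (180,410)->(365,372)
for a,b in [((338,5),(395,265)),((180,410),(365,372)),((160,40),(183,138))]:
    P=ray(c,230+a[0]/3,80+a[1]/3,.01);Q=ray(c,230+b[0]/3,80+b[1]/3,.01); print(np.degrees(np.arctan2(*(P-Q)[:2][::-1])))
for x in [(A[0],A[1],.056)]: print(proj(s,x))
E
```

```text
knob [0.45497177 0.0339737  0.089     ] [0.45727503 0.03058663 0.089     ] 0.1858261280445075 177.35553240487826
tab [0.50859614 0.04299046 0.088     ] 0.13317072826757168
tabside [0.51150749 0.04048665 0.088     ]
mark [ 0.64816317 -0.03281653  0.056     ] 0.05870575652994725 -82.59790385001241
10.360775686367182
100.42444869235867
11.941167224151663
[377.46150217 224.66691264]
```

```bash
python3 - <<'E'
from h import *
from scipy.spatial.transform import Rotation as R
o=get_obs(); print(o["time"],o["position"]); print(R.from_quat(o["tool_rot"]).as_matrix().round(3))
E
```

```text
0.35 [0.20877348 0.58890269 0.22229136]
[[ 0.942 -0.     0.334]
 [-0.334 -0.     0.942]
 [-0.    -1.    -0.001]]
```

Call:
arm_command(plan=[[[0.9, -1.7, 0], 0.7], [[1.9, -3.5, 0], 1.4], [[2.9, -5.2, 0], 2.1], [[3.8, -7, 0], 2.8], [[4.8, -8.7, 0], 3.4]], fingers=0.15, force=10)

```text
time: 0.85
position: [0.3289, 0.3701, 0.2227]
tool_rot: [-0.707, 0.014, -0.015, 0.707]
ft_force: [0.9, 0.5, 0.5]
grip_width: 0.0553
```

Call:
arm_command(plan=[[[0.9, -1.7, 0], 0], [[1.9, -3.5, 0], 0], [[2.9, -5.2, 0], 0], [[3.8, -7, 0], 0], [[4.8, -8.7, 0], 0]])

```text
time: 1.35
position: [0.4489, 0.1528, 0.2228]
tool_rot: [-0.707, 0.016, -0.016, 0.707]
ft_force: [1.2, 0.4, 0.4]
grip_width: 0.0502
```

Call:
arm_command(plan=[[[0.9, -1.7, 0], 0], [[1.9, -3.4, 0], 0], [[2.4, -4.3, 0], 0], [[2.4, -4.3, 0], 0], [[2.4, -4.3, 0], 0]])

```text
time: 1.85
position: [0.5081, 0.047, 0.2224]
tool_rot: [-0.707, 0.017, -0.016, 0.707]
ft_force: [-0.3, 0.5, 0.5]
grip_width: 0.0501
```

```bash
python3 - <<'E'
from h import *
c=camera("wrist"); cv2.imwrite("pics/w1.png",c["pixels"][:,:,::-1])
for n,p in dict(tab=(.510,.0417,.088),knob=(.456,.0325,.089),axis=(.6406,.0254,.056),tcp=(.508,.047,.222),tabfoot=(.510,.0417,.042)).items(): print(n,proj(c,p))
E
```

```text
tab [314.00345016 226.14628983]
knob [298.55565364 159.56887381]
axis [304.79375757 346.04681198]
tcp [321.00609278 292.90009992]
tabfoot [314.70144561 213.81168045]
```

View pics/w1.png

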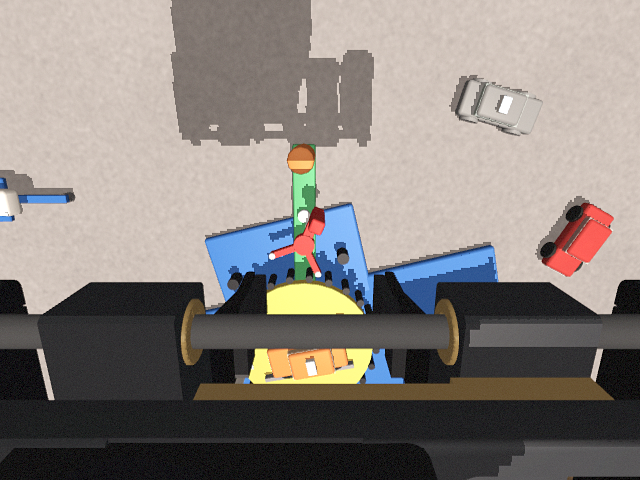

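The wrist view shows the knob top at (301,158) and the tab top near (318,215). The tab sits right of the lever's centre line, which matches a negative pawl.

```bash
python3 - <<'E'
from h import *
c=camera("wrist"); 
crop(c,"w1c.png",240,130,380,300,4)
print(ray(c,318,215,.088),ray(c,301,158,.089),get_obs()["position"])
E
```

```text
[0.5002465  0.04618228 0.088     ] [0.45431251 0.03516981 0.089     ] [0.50738168 0.04827065 0.22240091]
```

View pics/w1c.png

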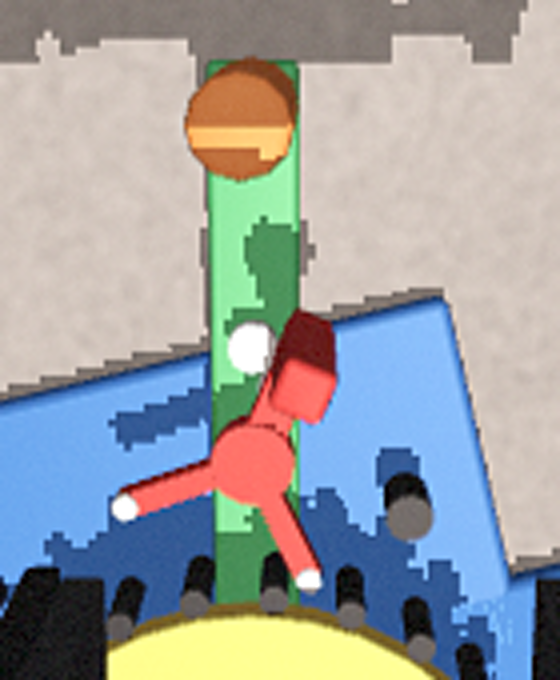

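```bash
python3 - <<'E'
from h import *
s=camera("side");c=camera("top")
for z in (.02,.03,.04,.05): print(z,ray(s,300+371/5,170+392/5,z),ray(c,230+327/3,80+317/3,z))
E
```

```text
0.02 [ 0.59260054 -0.03377101  0.02      ] [ 0.58191733 -0.04503879  0.02      ]
0.03 [ 0.58392261 -0.04656816  0.03      ] [ 0.57984057 -0.04464268  0.03      ]
0.04 [ 0.57524468 -0.05936531  0.04      ] [ 0.5777638  -0.04424657  0.04      ]
0.05 [ 0.56656676 -0.07216246  0.05      ] [ 0.57568704 -0.04385046  0.05      ]
```

Call:
arm_command(plan=[[[0, -0.2, -2], 0], [[0, -0.2, -4], 0], [[0, -0.2, -5.5], 0], [[0, -0.2, -6.7], 0], [[0, -0.2, -6.7], 0]])

```text
time: 2.55
position: [0.5051, 0.0436, 0.0519]
tool_rot: [-0.707, 0.018, -0.012, 0.707]
ft_force: [-1.0, 1.1, -0.9]
grip_width: 0.0496
```

Call:
arm_command(plan=[[[0, -0.2, 0], 0], [[0, -0.4, 0], 0], [[0, -0.6, 0], 0], [[0, -0.8, 0], 0], [[0, -0.8, 0], 0]])

```text
time: 3.05
position: [0.509, 0.0214, 0.056]
tool_rot: [0.707, -0.015, 0.017, -0.707]
ft_force: [0.7, 1.0, 0.3]
grip_width: 0.0503
```

Call:
arm_command(plan=[[[0, -0.2, 0], 0], [[0, -0.4, 0], 0], [[0, -0.6, 0], 0], [[0, -0.8, 0], 0], [[0, -0.8, 0], 0]])

```text
time: 3.55
position: [0.5086, 0.0015, 0.055]
tool_rot: [0.707, -0.016, 0.016, -0.707]
ft_force: [0.2, 0.4, -0.1]
grip_width: 0.0502
```

```bash
python3 - <<'E'
from h import *
c=camera("top"); crop(c,"t2.png",230,80,370,260,3)
s=camera("side"); crop(s,"s2.png",300,170,460,270,5)
E
```

```text
(no output)
```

View pics/s2.png

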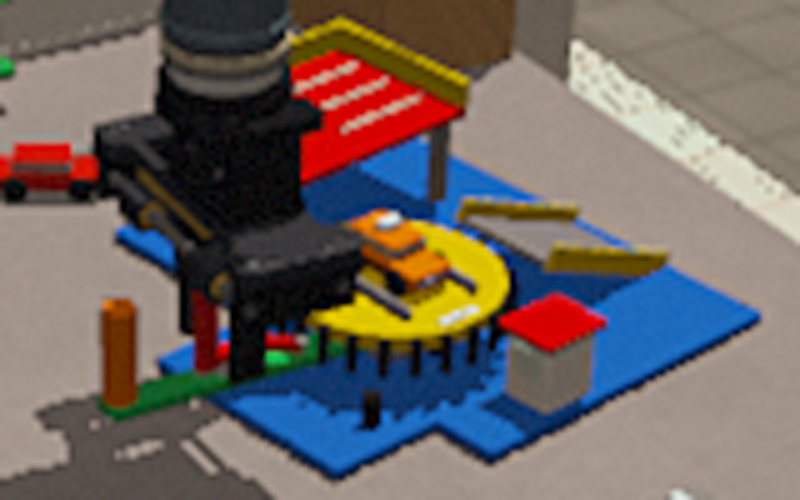

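Call:
arm_command(plan=[[[0, 0.7, 0], 0], [[0, 0.7, 1.5], 0], [[0, 0.7, 3], 0], [[0, 0.7, 5], 0], [[0, 0.7, 5], 0]])

```text
time: 4.15
position: [0.5129, 0.0192, 0.1858]
tool_rot: [0.708, -0.011, 0.02, -0.706]
ft_force: [1.5, 0.2, -0.5]
grip_width: 0.05
```

```bash
python3 - <<'E'
from h import *
c=camera("wrist"); cv2.imwrite("pics/w3.png",c["pixels"][:,:,::-1])
print(ray(c,301,158,.089),get_obs()["position"])
E
```

```text
[0.45842613 0.00817034 0.089     ] [0.51099146 0.01950226 0.18329089]
```

View pics/w3.png

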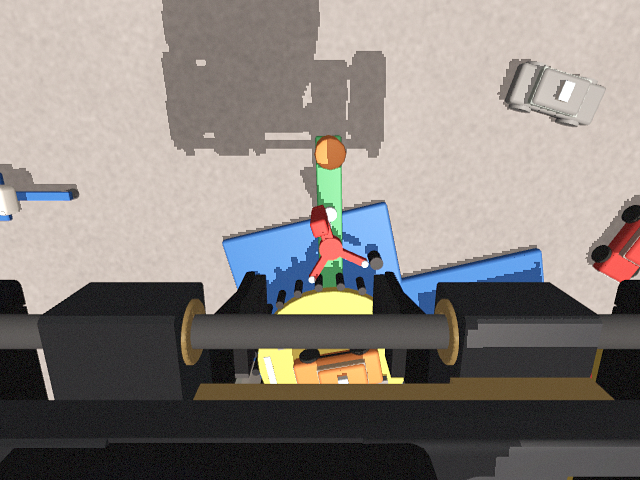

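The pawl is now mirrored, with the tab at (321,222) left of the centre line, so it has flipped. The knob is at (331,153).

```bash
python3 - <<'E'
from h import *
c=camera("wrist"); K=ray(c,331,153,.089)
A=np.array([.6406,.0254]);print(K,np.linalg.norm(K[:2]-A),get_obs()["position"],get_obs()["ft_force"])
y=10.7
for a in np.arange(-.5,.51,.1):
    t=np.radians(180+y)+a; print(round(a,1),A+.185*np.array([np.cos(t),np.sin(t)]),np.degrees(t))
k=np.arctan2(*(K[:2]-A)[::-1]);print(np.degrees(k)%360, np.degrees(k)%360-190.7)
E
```

```text
[0.45342701 0.02883722 0.089     ] 0.18720454673899642 [0.50916606 0.01975754 0.18131782] [-0.22510699 -0.36785373 -0.65547334]
-0.5 [0.46460262 0.0824081 ] 162.05211024345883
-0.4 [0.45979056 0.06455288] 167.78168819476707
-0.3 [0.45678509 0.04630645] 173.51126614607531
-0.2 [0.45561624 0.02785114] 179.24084409738353
-0.1 [0.45629568 0.00937133] 184.97042204869174
-0.0 [ 0.45881663 -0.00894832] 190.7
0.1 [ 0.4631539  -0.02692478] 196.4295779513082
0.2 [ 0.46926416 -0.04437842] 202.15915590261645
0.3 [ 0.47708634 -0.06113487] 207.8887338539247
0.4 [ 0.4865423  -0.07702668] 213.6183118052329
0.5 [ 0.49753755 -0.09189508] 219.34788975654115
178.94794550611456 -11.752054493885424
```

Call:
arm_command(plan=[[[-1.2, 0.3, 0], 0], [[-2.15, 0.35, 0], 0], [[-2.15, 0.35, -2], 0], [[-2.15, 0.35, -4], 0], [[-2.15, 0.35, -5.2], 0]])

```text
time: 4.75
position: [0.4518, 0.029, 0.0467]
tool_rot: [-0.707, 0.018, -0.014, 0.707]
ft_force: [-0.7, -0.3, 0.1]
grip_width: 0.0501
```

Call:
arm_command(plan=[[[0, 0, 0], 0], [[0, 0, 0], 0], [[0, 0, 0], 0]], fingers=-0.3)

```text
time: 5.05
position: [0.4553, 0.0284, 0.0508]
tool_rot: [0.707, -0.015, 0.016, -0.707]
ft_force: [-0.3, -0.7, -0.5]
grip_width: 0.0345
```

```bash
python3 - <<'E'
from h import *
s=camera("side"); crop(s,"s4.png",280,170,440,270,5)
print(get_obs()["position"],get_obs()["ft_force"])
E
```

```text
[0.45565345 0.02836151 0.05126797] [-1.00552489 -0.11940847  0.22184095]
```

View pics/s4.png

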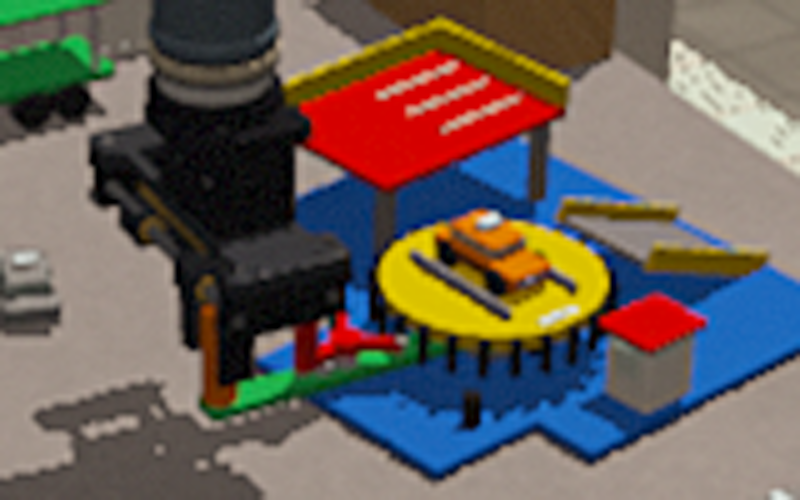

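Call:
arm_command(plan=[[[0, 0.4, 0], -0.6], [[0.03, 0.8, 0], -1.2], [[0.1, 1.2, 0], -1.8], [[0.2, 1.6, 0], -2.4], [[0.33, 2.05, 0], -3]])

```text
time: 5.6
position: [0.4635, 0.0798, 0.0518]
tool_rot: [0.699, -0.108, 0.109, -0.699]
ft_force: [-1.0, -2.2, -0.2]
grip_width: 0.0307
```

```bash
python3 - <<'E'
from h import *
for i in range(2): s=camera("top")
crop(s,"t5.png",230,80,370,260,3)
print(get_obs()["position"],get_obs()["ft_force"])
E
```

```text
[0.46419791 0.08051159 0.05168733] [-0.29079278 -0.23093526 -0.21329996]
```

View pics/t5.png

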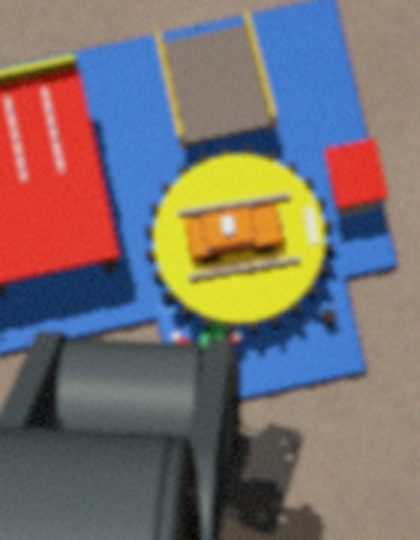

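```bash
cat > arc.py <<'E'
from h import *
import sys
from scipy.spatial.transform import Rotation as R
A=np.array([.6406,.0254])
def tcp(a,off): # lever angle, tangential offset of TCP (anticlockwise +)
    t=np.radians(190.7)+a
    return A+.185*np.array([np.cos(t),np.sin(t)])+off*np.array([-np.sin(t),np.cos(t)])
def show(a0,a1,off,n,per=5):
    o=get_obs(); p=o["position"][:2]; ref=p
    m=R.from_quat(o["tool_rot"]).as_matrix()[:,2]; j=np.degrees(np.arctan2(m[1],m[0]))
    print("t",o["time"],"pos",p,"jaw",j,"knobangle est", o["ft_force"], "force")
    j0=j; 
    for k,a in enumerate(np.linspace(a0,a1,n)):
        q=tcp(a,off); d=(q-ref)/.025; w=(190.7+np.degrees(a)-90); 
        print(k,round(a,3),d.round(2),round((w-j0)/5,2))
        if (k+1)%per==0: ref=q;j0=w;print("--")
if __name__=="__main__": show(*map(float,sys.argv[1:4]),int(sys.argv[4]))
E
python3 arc.py -0.42 0.45 0.0045 20
```

```text
t 5.7 pos [0.46419791 0.08051159] jaw 72.5742689662138 knobangle est [-0.29079278 -0.23093526 -0.21329996] force
0 -0.42 [-0.19 -0.67] 0.81
1 -0.374 [-0.25 -1.  ] 1.34
2 -0.328 [-0.3  -1.34] 1.86
3 -0.283 [-0.33 -1.68] 2.39
4 -0.237 [-0.34 -2.01] 2.91
--
5 -0.191 [-0.   -0.34] 0.52
6 -0.145 [ 0.01 -0.68] 1.05
7 -0.099 [ 0.04 -1.02] 1.57
8 -0.054 [ 0.09 -1.35] 2.1
9 -0.008 [ 0.15 -1.68] 2.62
--
10 0.038 [ 0.08 -0.33] 0.52
11 0.084 [ 0.17 -0.66] 1.05
12 0.129 [ 0.27 -0.98] 1.57
13 0.175 [ 0.39 -1.3 ] 2.1
14 0.221 [ 0.53 -1.61] 2.62
--
15 0.267 [ 0.15 -0.3 ] 0.52
16 0.313 [ 0.31 -0.6 ] 1.05
17 0.358 [ 0.49 -0.89] 1.57
18 0.404 [ 0.68 -1.17] 2.1
19 0.45 [ 0.88 -1.44] 2.62
--
```

Call:
arm_command(plan=[[[-0.2, -0.65, 0], 0.8], [[-0.25, -1, 0], 1.3], [[-0.3, -1.35, 0], 1.9], [[-0.33, -1.7, 0], 2.4], [[-0.34, -2, 0], 2.9]])

```text
time: 6.2
position: [0.4553, 0.0296, 0.0513]
tool_rot: [-0.707, 0.017, -0.019, 0.707]
ft_force: [0.9, 4.0, 1.5]
grip_width: 0.0303
```

Call:
arm_command(plan=[[[0, -0.35, 0], 0.5], [[0, -0.7, 0], 1], [[0.04, -1, 0], 1.6], [[0.09, -1.35, 0], 2.1], [[0.15, -1.7, 0], 2.6]])

```text
time: 6.7
position: [0.4591, -0.0127, 0.0513]
tool_rot: [-0.704, -0.063, 0.061, 0.704]
ft_force: [1.5, 6.4, 0.9]
grip_width: 0.0309
```

Call:
arm_command(plan=[[[0.08, -0.33, 0], 0.5], [[0.17, -0.66, 0], 1], [[0.27, -1, 0], 1.6], [[0.4, -1.3, 0], 2.1], [[0.53, -1.6, 0], 2.6]])

```text
time: 7.2
position: [0.472, -0.0525, 0.0513]
tool_rot: [-0.693, -0.142, 0.14, 0.693]
ft_force: [1.5, 5.7, 1.1]
grip_width: 0.0304
```

Call:
arm_command(plan=[[[0.15, -0.3, 0], 0.5], [[0.3, -0.6, 0], 1], [[0.5, -0.9, 0], 1.6], [[0.68, -1.17, 0], 2.1], [[0.88, -1.44, 0], 2.6]])

```text
time: 7.7
position: [0.4926, -0.0878, 0.0511]
tool_rot: [-0.672, -0.219, 0.219, 0.673]
ft_force: [0.4, 6.4, 1.6]
grip_width: 0.0307
```

```bash
python3 - <<'E'
from h import *
s=camera("top");w=camera("side")
crop(s,"t6.png",230,80,370,260,3);crop(w,"s6.png",300,170,460,270,5)
print(get_obs()["position"],get_obs()["ft_force"])
E
```

```text
[ 0.49355263 -0.08918045  0.05106289] [-0.60825114  0.5992932   0.71354601]
```

View pics/t6.png

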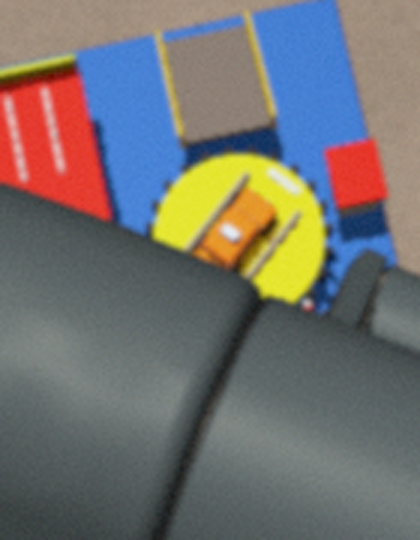

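View pics/s6.png

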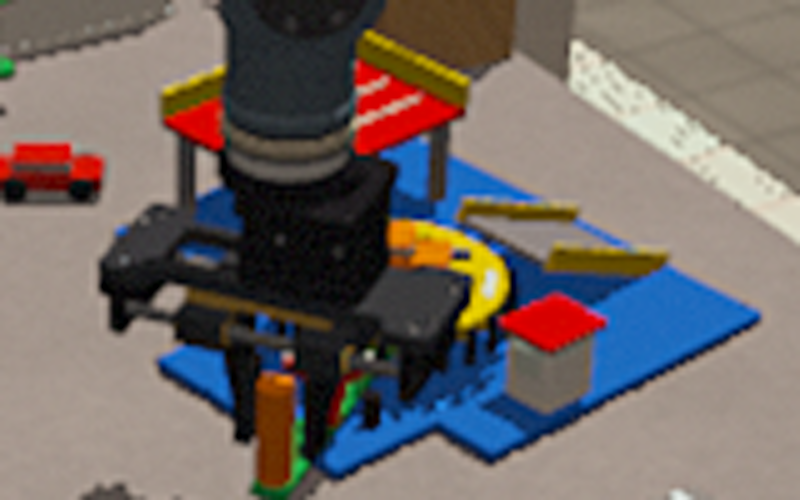

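The mark is now at crop (284,180), so the table has turned about 47°. Free driving at speed reads around 6 N. Next is the back-swing.

```bash
python3 - <<'E'
from h import *
c=camera("top");M=ray(c,230+284/3,80+180/3,.056);A=np.array([.6406,.0254]);print(np.linalg.norm(M[:2]-A),np.degrees(np.arctan2(*(M[:2]-A)[::-1])))
E
python3 arc.py 0.42 -0.45 -0.0045 15
```

```text
0.059122144113774616 -39.53754397111448
t 7.85 pos [ 0.49350106 -0.08915526] jaw 125.95848188937494 knobangle est [-0.17275562 -0.37562669  0.59802806] force
0 0.42 [-0.3   0.51] -0.24
1 0.358 [-0.54  0.9 ] -0.95
2 0.296 [-0.75  1.31] -1.66
3 0.234 [-0.95  1.73] -2.38
4 0.171 [-1.11  2.16] -3.09
--
5 0.109 [-0.14  0.44] -0.71
6 0.047 [-0.25  0.89] -1.42
7 -0.015 [-0.33  1.34] -2.14
8 -0.077 [-0.38  1.8 ] -2.85
9 -0.139 [-0.41  2.25] -3.56
--
10 -0.201 [0.   0.46] -0.71
11 -0.264 [0.04 0.92] -1.42
12 -0.326 [0.1  1.37] -2.14
13 -0.388 [0.19 1.83] -2.85
14 -0.45 [0.3  2.27] -3.56
--
```

Call:
arm_command(plan=[[[-0.3, 0.5, 0], -0.2], [[-0.54, 0.9, 0], -0.9], [[-0.75, 1.3, 0], -1.7], [[-0.95, 1.73, 0], -2.4], [[-1.1, 2.15, 0], -3.1]])

```text
time: 8.35
position: [0.4668, -0.0356, 0.0509]
tool_rot: [0.697, 0.126, -0.124, -0.695]
ft_force: [0.8, -1.0, 1.4]
grip_width: 0.0303
```

Call:
arm_command(plan=[[[-0.14, 0.44, 0], -0.7], [[-0.25, 0.9, 0], -1.4], [[-0.33, 1.34, 0], -2.1], [[-0.38, 1.8, 0], -2.8], [[-0.41, 2.25, 0], -3.5]])

```text
time: 8.85
position: [0.4564, 0.021, 0.0508]
tool_rot: [0.707, 0.019, -0.017, -0.706]
ft_force: [-0.4, -2.4, 1.4]
grip_width: 0.0306
```

Call:
arm_command(plan=[[[0, 0.46, 0], -0.7], [[0.04, 0.92, 0], -1.4], [[0.1, 1.37, 0], -2.1], [[0.19, 1.83, 0], -2.8], [[0.3, 2.25, 0], -3.5]])

```text
time: 9.35
position: [0.4637, 0.0774, 0.0508]
tool_rot: [0.702, -0.089, 0.091, -0.701]
ft_force: [0.7, -2.0, 1.0]
grip_width: 0.0303
```

```bash
python3 - <<'E'
from h import *
s=camera("top");s=camera("top")
crop(s,"t7.png",230,80,370,260,3)
E
python3 arc.py -0.42 0.45 0.0045 20
```

```text
t 9.45 pos [0.46398531 0.07801533] jaw 75.57720418396563 knobangle est [-0.13901271 -0.16549597 -1.02098799] force
0 -0.42 [-0.18 -0.57] 0.21
1 -0.374 [-0.24 -0.9 ] 0.74
2 -0.328 [-0.29 -1.24] 1.26
3 -0.283 [-0.32 -1.58] 1.79
4 -0.237 [-0.34 -1.91] 2.31
--
5 -0.191 [-0.   -0.34] 0.52
6 -0.145 [ 0.01 -0.68] 1.05
7 -0.099 [ 0.04 -1.02] 1.57
8 -0.054 [ 0.09 -1.35] 2.1
9 -0.008 [ 0.15 -1.68] 2.62
--
10 0.038 [ 0.08 -0.33] 0.52
11 0.084 [ 0.17 -0.66] 1.05
12 0.129 [ 0.27 -0.98] 1.57
13 0.175 [ 0.39 -1.3 ] 2.1
14 0.221 [ 0.53 -1.61] 2.62
--
15 0.267 [ 0.15 -0.3 ] 0.52
16 0.313 [ 0.31 -0.6 ] 1.05
17 0.358 [ 0.49 -0.89] 1.57
18 0.404 [ 0.68 -1.17] 2.1
19 0.45 [ 0.88 -1.44] 2.62
--
```

View pics/t7.png

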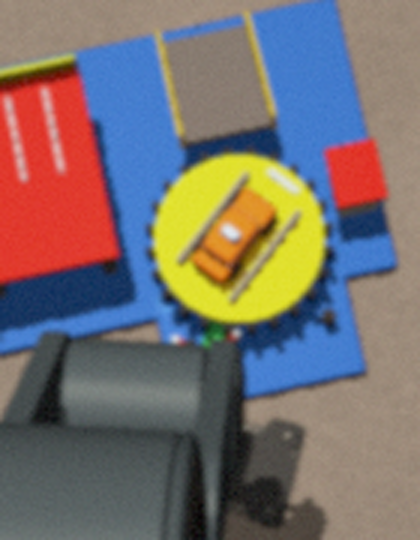

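Call:
arm_command(plan=[[[-0.18, -0.57, 0], 0.2], [[-0.24, -0.9, 0], 0.7], [[-0.3, -1.24, 0], 1.3], [[-0.32, -1.58, 0], 1.8], [[-0.34, -1.9, 0], 2.3]])

```text
time: 9.95
position: [0.4555, 0.0297, 0.0505]
tool_rot: [-0.707, 0.017, -0.019, 0.707]
ft_force: [1.7, 4.4, -0.2]
grip_width: 0.0307
```

Call:
arm_command(plan=[[[0, -0.35, 0], 0.5], [[0, -0.7, 0], 1], [[0.04, -1, 0], 1.6], [[0.09, -1.35, 0], 2.1], [[0.15, -1.7, 0], 2.6]])

```text
time: 10.45
position: [0.4594, -0.0127, 0.0505]
tool_rot: [-0.704, -0.063, 0.061, 0.704]
ft_force: [3.1, 5.8, 0.5]
grip_width: 0.0302
```

Call:
arm_command(plan=[[[0.04, -0.16, 0], 0.2], [[0.08, -0.33, 0], 0.5], [[0.12, -0.5, 0], 0.8], [[0.17, -0.66, 0], 1], [[0.17, -0.66, 0], 1]])

```text
time: 10.95
position: [0.4631, -0.0294, 0.0504]
tool_rot: [0.701, 0.093, -0.092, -0.701]
ft_force: [-0.6, 0.8, -1.0]
grip_width: 0.0304
```

```bash
python3 - <<'E'
from h import *
s=camera("top")
crop(s,"t8.png",270,120,350,200,6)
E
python3 arc.py 0.10 0.5 0.0045 30
```

```text
t 11.0 pos [ 0.46274841 -0.0293863 ] jaw 104.98405446138185 knobangle est [ 0.39550597  0.61311911 -0.39235097] force
0 0.1 [ 0.07 -0.07] 0.29
1 0.114 [ 0.1  -0.17] 0.45
2 0.128 [ 0.13 -0.27] 0.61
3 0.141 [ 0.17 -0.36] 0.76
4 0.155 [ 0.2  -0.46] 0.92
--
5 0.169 [ 0.04 -0.1 ] 0.16
6 0.183 [ 0.08 -0.19] 0.32
7 0.197 [ 0.12 -0.28] 0.47
8 0.21 [ 0.16 -0.38] 0.63
9 0.224 [ 0.2  -0.47] 0.79
--
10 0.238 [ 0.04 -0.09] 0.16
11 0.252 [ 0.09 -0.18] 0.32
12 0.266 [ 0.13 -0.27] 0.47
13 0.279 [ 0.18 -0.37] 0.63
14 0.293 [ 0.23 -0.46] 0.79
--
15 0.307 [ 0.05 -0.09] 0.16
16 0.321 [ 0.1  -0.18] 0.32
17 0.334 [ 0.15 -0.27] 0.47
18 0.348 [ 0.21 -0.35] 0.63
19 0.362 [ 0.26 -0.44] 0.79
--
20 0.376 [ 0.06 -0.09] 0.16
21 0.39 [ 0.11 -0.17] 0.32
22 0.403 [ 0.17 -0.25] 0.47
23 0.417 [ 0.23 -0.34] 0.63
24 0.431 [ 0.29 -0.42] 0.79
--
25 0.445 [ 0.06 -0.08] 0.16
26 0.459 [ 0.12 -0.16] 0.32
27 0.472 [ 0.19 -0.24] 0.47
28 0.486 [ 0.25 -0.32] 0.63
29 0.5 [ 0.32 -0.4 ] 0.79
--
```

View pics/t8.png

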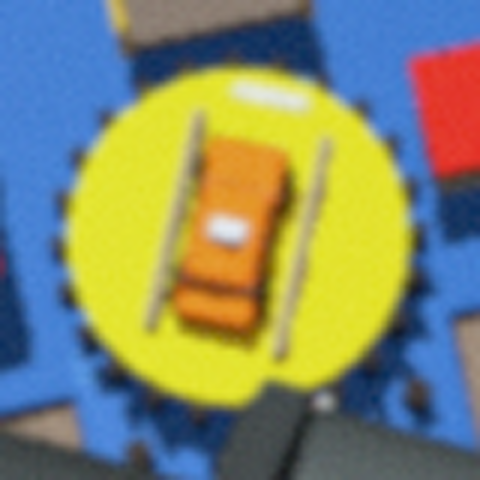

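Call:
arm_command(plan=[[[0.06, -0.06, 0], 0.2], [[0.1, -0.16, 0], 0.4], [[0.13, -0.26, 0], 0.6], [[0.17, -0.36, 0], 0.8], [[0.2, -0.46, 0], 0.9]])

```text
time: 11.5
position: [0.4666, -0.0403, 0.05]
tool_rot: [-0.696, -0.119, 0.121, 0.697]
ft_force: [-2.5, 4.6, 4.0]
grip_width: 0.0306
```

Call:
arm_command(plan=[[[0.04, -0.1, 0], 0.2], [[0.08, -0.19, 0], 0.3], [[0.12, -0.28, 0], 0.5], [[0.16, -0.38, 0], 0.6]])

```text
time: 11.9
position: [0.4705, -0.0498, 0.0499]
tool_rot: [-0.693, -0.137, 0.139, 0.694]
ft_force: [-2.5, 3.8, 3.8]
grip_width: 0.0305
```

Call:
arm_command(plan=[[[0.04, -0.09, 0], 0.2], [[0.08, -0.18, 0], 0.3], [[0.12, -0.27, 0], 0.5], [[0.17, -0.36, 0], 0.6]])

```text
time: 12.3
position: [0.4747, -0.0589, 0.0499]
tool_rot: [-0.689, -0.155, 0.157, 0.69]
ft_force: [-3.1, 2.9, 4.1]
grip_width: 0.0306
```

```bash
python3 - <<'E'
from h import *
s=camera("top")
crop(s,"t9.png",270,120,350,200,6)
E
python3 arc.py 0.22 0.5 0.0045 21 ; cp h.py h2.py
```

```text
t 12.35 pos [ 0.47498071 -0.05925061] jaw 115.54610489046486 knobangle est [-3.59875883  2.58171456  3.13841047] force
0 0.22 [-0.1   0.29] -0.45
1 0.234 [-0.06  0.2 ] -0.29
2 0.248 [-0.01  0.11] -0.13
3 0.262 [0.04 0.01] 0.03
4 0.276 [ 0.08 -0.08] 0.19
--
5 0.29 [ 0.05 -0.09] 0.16
6 0.304 [ 0.1  -0.18] 0.32
7 0.318 [ 0.15 -0.27] 0.48
8 0.332 [ 0.2  -0.36] 0.64
9 0.346 [ 0.26 -0.45] 0.8
--
10 0.36 [ 0.06 -0.09] 0.16
11 0.374 [ 0.11 -0.17] 0.32
12 0.388 [ 0.17 -0.26] 0.48
13 0.402 [ 0.23 -0.35] 0.64
14 0.416 [ 0.29 -0.43] 0.8
--
15 0.43 [ 0.06 -0.08] 0.16
16 0.444 [ 0.12 -0.17] 0.32
17 0.458 [ 0.19 -0.25] 0.48
18 0.472 [ 0.25 -0.33] 0.64
19 0.486 [ 0.32 -0.41] 0.8
--
20 0.5 [ 0.07 -0.08] 0.16
```

View pics/t9.png

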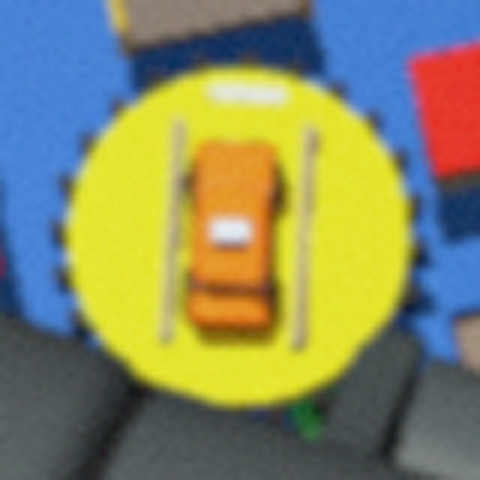

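Call:
arm_command(plan=[[[-0.07, 0.14, 0], 0], [[-0.07, 0.14, 0], 0]])

```text
time: 12.55
position: [0.4755, -0.0562, 0.0501]
tool_rot: [0.69, 0.157, -0.155, -0.689]
ft_force: [-0.1, 0.4, 0.7]
grip_width: 0.0303
```

Call:
arm_command(plan=[[[0.04, -0.07, 0], 0.1], [[0.08, -0.16, 0], 0.3], [[0.12, -0.24, 0], 0.4], [[0.16, -0.32, 0], 0.5]])

```text
time: 12.95
position: [0.4786, -0.0628, 0.05]
tool_rot: [-0.686, -0.171, 0.171, 0.687]
ft_force: [0.8, 5.6, 0.9]
grip_width: 0.0305
```

```bash
python3 arc.py 0.28 0.3 0.0045 3
```

```text
t 12.95 pos [ 0.47860774 -0.0628493 ] jaw 117.96055684653913 knobangle est [0.82228251 5.59020521 0.87083913] force
0 0.28 [-0.05  0.04] -0.24
1 0.29 [-0.01 -0.03] -0.13
2 0.3 [ 0.02 -0.09] -0.01
```

Call:
arm_command(plan=[[[0.05, -0.09, 0], 0.2], [[0.1, -0.18, 0], 0.3], [[0.15, -0.27, 0], 0.5]])

```text
time: 13.25
position: [0.482, -0.0694, 0.05]
tool_rot: [-0.682, -0.186, 0.186, 0.683]
ft_force: [-0.1, 6.4, 0.4]
grip_width: 0.0301
```

Call:
arm_command(plan=[[[0.05, -0.09, 0], 0.2], [[0.1, -0.18, 0], 0.3], [[0.15, -0.27, 0], 0.5]])

```text
time: 13.55
position: [0.4855, -0.076, 0.0499]
tool_rot: [-0.677, -0.201, 0.201, 0.679]
ft_force: [0.9, 6.0, 0.3]
grip_width: 0.0304
```

Call:
arm_command(plan=[[[0.05, -0.09, 0], 0.2], [[0.11, -0.17, 0], 0.3], [[0.17, -0.26, 0], 0.5]])

```text
time: 13.85
position: [0.4894, -0.0824, 0.0498]
tool_rot: [-0.673, -0.215, 0.216, 0.674]
ft_force: [0.1, 6.9, 0.7]
grip_width: 0.0306
```

Call:
arm_command(plan=[[[0.06, -0.09, 0], 0.2], [[0.11, -0.17, 0], 0.3], [[0.17, -0.26, 0], 0.5]])

```text
time: 14.15
position: [0.4934, -0.0888, 0.0498]
tool_rot: [-0.668, -0.23, 0.231, 0.67]
ft_force: [-0.1, 5.7, 0.5]
grip_width: 0.0305
```

```bash
python3 - <<'E'
from h import *
s=camera("top")
crop(s,"t10.png",270,120,350,200,6)
print(get_obs()["ft_force"])
E
python3 arc.py 0.42 -0.45 -0.0045 15
```

```text
[-0.18370711  4.89119635  0.94583809]
t 14.2 pos [ 0.49377183 -0.08927039] jaw 128.0410568107575 knobangle est [-0.18370711  4.89119635  0.94583809] force
0 0.42 [-0.31  0.52] -0.66
1 0.358 [-0.55  0.91] -1.37
2 0.296 [-0.77  1.31] -2.08
3 0.234 [-0.96  1.73] -2.79
4 0.171 [-1.12  2.16] -3.5
--
5 0.109 [-0.14  0.44] -0.71
6 0.047 [-0.25  0.89] -1.42
7 -0.015 [-0.33  1.34] -2.14
8 -0.077 [-0.38  1.8 ] -2.85
9 -0.139 [-0.41  2.25] -3.56
--
10 -0.201 [0.   0.46] -0.71
11 -0.264 [0.04 0.92] -1.42
12 -0.326 [0.1  1.37] -2.14
13 -0.388 [0.19 1.83] -2.85
14 -0.45 [0.3  2.27] -3.56
--
```

View pics/t10.png

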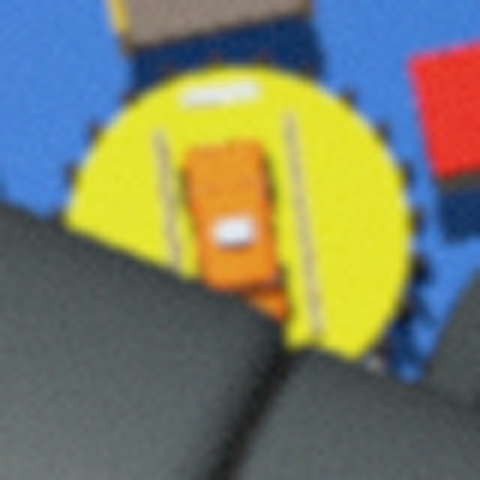

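No clear rise yet: slow driving reads 4.7–5.8 N tangentially. The mark is at crop (219,95), about 4° short of the ramp axis. Swinging back for another stroke.

Call:
arm_command(plan=[[[-0.31, 0.52, 0], -0.6], [[-0.55, 0.9, 0], -1.4], [[-0.77, 1.31, 0], -2.1], [[-0.96, 1.73, 0], -2.8], [[-1.12, 2.16, 0], -3.5]])

```text
time: 14.7
position: [0.4673, -0.0369, 0.0502]
tool_rot: [0.697, 0.126, -0.124, -0.695]
ft_force: [-0.0, -2.5, 0.3]
grip_width: 0.0306
```

Call:
arm_command(plan=[[[-0.14, 0.44, 0], -0.7], [[-0.25, 0.9, 0], -1.4], [[-0.33, 1.34, 0], -2.1], [[-0.38, 1.8, 0], -2.8], [[-0.41, 2.25, 0], -3.5]])

```text
time: 15.2
position: [0.4566, 0.0198, 0.0502]
tool_rot: [0.707, 0.018, -0.017, -0.706]
ft_force: [-0.5, -1.2, -0.2]
grip_width: 0.0306
```

Call:
arm_command(plan=[[[0, 0.46, 0], -0.7], [[0.04, 0.92, 0], -1.4], [[0.12, 1.5, 0], -2.4], [[0.12, 1.5, 0], -2.4]])

```text
time: 15.6
position: [0.4599, 0.0583, 0.0502]
tool_rot: [0.705, -0.054, 0.055, -0.705]
ft_force: [-0.4, 0.2, 0.2]
grip_width: 0.0305
```

```bash
python3 - <<'E'
from h import *
s=camera("top")
crop(s,"t11.png",230,80,370,260,3);crop(s,"t11b.png",270,120,350,200,6)
print(get_obs()["ft_force"])
A=np.array([.6406,.0254])
for p in [(270,96),(247,95),(219,95)]:
    M=ray(s,270+p[0]/6,120+p[1]/6,.056)[:2]-A; print(np.linalg.norm(M),np.degrees(np.arctan2(M[1],M[0]))-10.7)
E
python3 arc.py -0.36 0.45 0.0045 40
```

```text
[-0.20762549 -0.46055836  0.19466137]
0.05790131422133436 -25.435813336154936
0.056906318097069704 -16.30706212195804
0.05718676022875554 -5.066732789271598
t 15.65 pos [0.45981563 0.05775826] jaw 81.19197978862444 knobangle est [-0.20762549 -0.46055836  0.19466137] force
0 -0.36 [-0.09 -0.2 ] -0.22
1 -0.339 [-0.11 -0.35] 0.01
2 -0.318 [-0.13 -0.5 ] 0.25
3 -0.298 [-0.14 -0.65] 0.49
4 -0.277 [-0.15 -0.81] 0.73
--
5 -0.256 [-0.01 -0.15] 0.24
6 -0.235 [-0.01 -0.31] 0.48
7 -0.215 [-0.02 -0.46] 0.71
8 -0.194 [-0.01 -0.61] 0.95
9 -0.173 [-0.01 -0.77] 1.19
--
10 -0.152 [ 0.01 -0.15] 0.24
11 -0.132 [ 0.02 -0.31] 0.48
12 -0.111 [ 0.03 -0.46] 0.71
13 -0.09 [ 0.05 -0.61] 0.95
14 -0.069 [ 0.07 -0.77] 1.19
--
15 -0.048 [ 0.02 -0.15] 0.24
16 -0.028 [ 0.05 -0.3 ] 0.48
17 -0.007 [ 0.08 -0.45] 0.71
18 0.014 [ 0.11 -0.6 ] 0.95
19 0.035 [ 0.15 -0.75] 1.19
--
20 0.055 [ 0.04 -0.15] 0.24
21 0.076 [ 0.08 -0.3 ] 0.48
22 0.097 [ 0.13 -0.44] 0.71
23 0.118 [ 0.17 -0.59] 0.95
24 0.138 [ 0.23 -0.73] 1.19
--
25 0.159 [ 0.05 -0.14] 0.24
26 0.18 [ 0.11 -0.29] 0.48
27 0.201 [ 0.17 -0.43] 0.71
28 0.222 [ 0.23 -0.57] 0.95
29 0.242 [ 0.3  -0.71] 1.19
--
30 0.263 [ 0.07 -0.14] 0.24
31 0.284 [ 0.14 -0.27] 0.48
32 0.305 [ 0.21 -0.41] 0.71
33 0.325 [ 0.29 -0.54] 0.95
34 0.346 [ 0.37 -0.67] 1.19
--
35 0.367 [ 0.08 -0.13] 0.24
36 0.388 [ 0.17 -0.26] 0.48
37 0.408 [ 0.26 -0.38] 0.71
38 0.429 [ 0.35 -0.51] 0.95
39 0.45 [ 0.44 -0.63] 1.19
--
```

View pics/t11b.png

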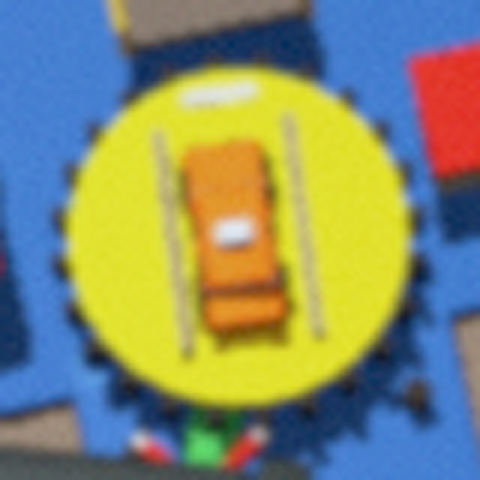

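Call:
arm_command(plan=[[[-0.09, -0.2, 0], 0], [[-0.11, -0.35, 0], 0], [[-0.12, -0.45, 0], 0.2], [[-0.13, -0.55, 0], 0.3], [[-0.14, -0.65, 0], 0.5]])

```text
time: 16.15
position: [0.4555, 0.041, 0.0501]
tool_rot: [-0.706, 0.04, -0.04, 0.706]
ft_force: [0.4, 1.7, 0.4]
grip_width: 0.0304
```

Call:
arm_command(plan=[[[0, -0.1, 0], 0.2], [[-0.01, -0.2, 0], 0.3], [[-0.01, -0.3, 0], 0.5]])

```text
time: 16.45
position: [0.4551, 0.0338, 0.0501]
tool_rot: [-0.707, 0.024, -0.024, 0.707]
ft_force: [0.4, 1.0, 0.5]
grip_width: 0.0308
```

Call:
arm_command(plan=[[[0, -0.1, 0], 0.2], [[0, -0.2, 0], 0.3], [[0, -0.3, 0], 0.5]])

```text
time: 16.75
position: [0.455, 0.0263, 0.05]
tool_rot: [-0.707, 0.009, -0.009, 0.707]
ft_force: [-0.4, 1.9, 1.7]
grip_width: 0.0306
```

Call:
arm_command(plan=[[[0.01, -0.15, 0], 0.2], [[0.02, -0.3, 0], 0.5], [[0.03, -0.45, 0], 0.7], [[0.04, -0.6, 0], 0.9], [[0.05, -0.7, 0], 1.1]])

```text
time: 17.25
position: [0.456, 0.0087, 0.0499]
tool_rot: [-0.707, -0.025, 0.025, 0.707]
ft_force: [-1.1, 1.1, 1.2]
grip_width: 0.0307
```

Call:
arm_command(plan=[[[0.01, -0.1, 0], 0.2], [[0.02, -0.2, 0], 0.3], [[0.04, -0.3, 0], 0.5]])

```text
time: 17.55
position: [0.4571, 0.0014, 0.05]
tool_rot: [-0.706, -0.04, 0.041, 0.706]
ft_force: [-1.9, 1.9, 0.1]
grip_width: 0.0305
```

Call:
arm_command(plan=[[[0.02, -0.1, 0], 0.2], [[0.04, -0.2, 0], 0.3], [[0.06, -0.3, 0], 0.5]])

```text
time: 17.85
position: [0.4582, -0.0056, 0.0499]
tool_rot: [-0.705, -0.055, 0.056, 0.705]
ft_force: [-2.1, 4.8, -0.5]
grip_width: 0.0304
```

Call:
arm_command(plan=[[[0.02, -0.1, 0], 0.2], [[0.04, -0.2, 0], 0.3], [[0.06, -0.3, 0], 0.5]])

```text
time: 18.15
position: [0.4597, -0.013, 0.0499]
tool_rot: [-0.703, -0.07, 0.072, 0.704]
ft_force: [-1.4, 4.4, 0.2]
grip_width: 0.0303
```

Call:
arm_command(plan=[[[0.02, -0.1, 0], 0.2], [[0.04, -0.2, 0], 0.3], [[0.06, -0.3, 0], 0.5]])

```text
time: 18.45
position: [0.4615, -0.0208, 0.0499]
tool_rot: [-0.702, -0.086, 0.087, 0.702]
ft_force: [-1.7, 3.7, 0.1]
grip_width: 0.0305
```

Call:
arm_command(plan=[[[0.03, -0.1, 0], 0.2], [[0.05, -0.2, 0], 0.3], [[0.08, -0.3, 0], 0.5]])

```text
time: 18.75
position: [0.4637, -0.0286, 0.05]
tool_rot: [-0.7, -0.101, 0.102, 0.7]
ft_force: [-1.5, 4.3, -0.7]
grip_width: 0.0305
```

Call:
arm_command(plan=[[[0.03, -0.1, 0], 0.2], [[0.06, -0.19, 0], 0.3], [[0.09, -0.29, 0], 0.5]])

```text
time: 19.05
position: [0.4661, -0.0357, 0.05]
tool_rot: [-0.697, -0.117, 0.117, 0.698]
ft_force: [-1.6, 5.1, -0.7]
grip_width: 0.0302
```

Call:
arm_command(plan=[[[0.03, -0.1, 0], 0.2], [[0.07, -0.19, 0], 0.3]])

```text
time: 19.25
position: [0.4676, -0.0401, 0.0499]
tool_rot: [-0.695, -0.126, 0.126, 0.696]
ft_force: [-0.9, 7.4, -0.6]
grip_width: 0.0305
```

```bash
python3 - <<'E'
from h import *
for i in range(3):
    o=get_obs();print(o["ft_force"],o["position"]); s=camera("top")
crop(s,"t12.png",270,120,350,200,6)
E
```

```text
[-0.92007297  7.40053731 -0.62142652] [ 0.46762221 -0.04013991  0.04992301]
[-2.34366228  6.08329621 -0.3480795 ] [ 0.46775544 -0.04043589  0.0499434 ]
[-2.29411304  5.51321338 -0.8982217 ] [ 0.46772336 -0.04041525  0.04993573]
```

View pics/t12.png

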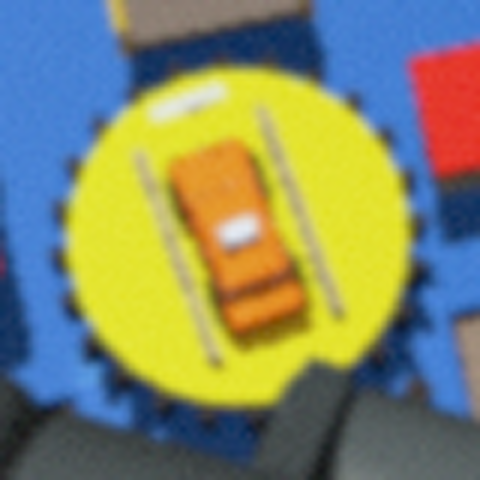

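Call:
arm_command(plan=[[[0.03, -0.09, 0], 0.1]])

```text
time: 19.5
position: [0.4683, -0.0421, 0.0499]
tool_rot: [-0.695, -0.129, 0.129, 0.696]
ft_force: [-1.1, 7.9, -1.5]
grip_width: 0.0306
```

```bash
python3 - <<'E'
from h import *
for i in range(5):
    o=get_obs();f=o["ft_force"];print(f,-f[0]*.31+f[1]*.95,o["position"]); s=camera("top")
M=ray(s,270+188/6,120+102/6,.056)[:2]-[.6406,.0254]; print(np.linalg.norm(M),np.degrees(np.arctan2(M[1],M[0]))-10.7)
E
```

```text
[-1.08674353  7.89271336 -1.47688651] 7.834968184816176 [ 0.46833677 -0.04212588  0.04992671]
[-2.01727334  7.0445035  -0.32048384] 7.317633055097547 [ 0.46846308 -0.04246972  0.04993134]
[-1.68001793  6.82038136 -1.16043932] 7.000167850543533 [ 0.46845734 -0.04244628  0.04994122]
[-1.50717178  7.05040057 -0.91621388] 7.165103794357842 [ 0.46847094 -0.04244652  0.04993924]
[-1.56225741  6.03178995 -0.24434782] 6.214500252184671 [ 0.46845968 -0.04244062  0.04994858]
0.05726106923849136 7.6612256772541265
```

Call:
arm_command(plan=[[[-0.02, 0.06, 0], 0], [[-0.05, 0.15, 0], 0], [[-0.05, 0.15, 0], 0], [[-0.05, 0.15, 0], 0]], fingers=0.05)

```text
time: 20.15
position: [0.4686, -0.0397, 0.0503]
tool_rot: [0.696, 0.13, -0.128, -0.695]
ft_force: [0.5, -0.0, -0.2]
grip_width: 0.0449
```

Call:
arm_command(plan=[[[0, 0, 0.5], 0], [[0, 0, 1.5], 0], [[0, 0, 3], 0], [[-0.2, 0.3, 4.5], 0], [[-0.5, 0.5, 5], 0]])

```text
time: 20.65
position: [0.4577, -0.0274, 0.1785]
tool_rot: [0.697, 0.131, -0.126, -0.694]
ft_force: [0.4, 0.1, -0.6]
grip_width: 0.0455
```

Call:
arm_command(plan=[[[0, 1.8, 0], 0], [[0, 3.5, 0], 0], [[0, 5, 0], 0], [[0, 6, 0], 0], [[0, 6, 0], 0]])

```text
time: 21.15
position: [0.4551, 0.1258, 0.1753]
tool_rot: [-0.695, -0.131, 0.13, 0.695]
ft_force: [-0.5, 0.0, 0.2]
grip_width: 0.0459
```

```bash
python3 - <<'E'
from h import *
s=camera("top");w=camera("side")
crop(s,"t13.png",230,80,370,260,3);crop(s,"t13b.png",270,120,350,200,6);crop(w,"s13.png",300,170,460,270,5);cv2.imwrite("pics/top13.png",s["pixels"][:,:,::-1])
print(get_obs()["ft_force"],get_obs()["time"])
E
```

```text
[ 0.05990977 -0.72932931 -0.69040495] 21.25
```

View pics/t13.png

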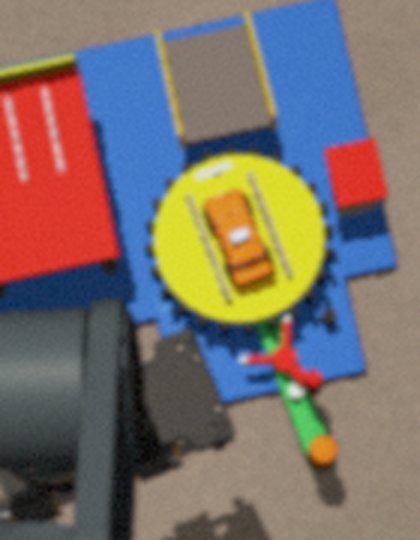

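View pics/t13b.png

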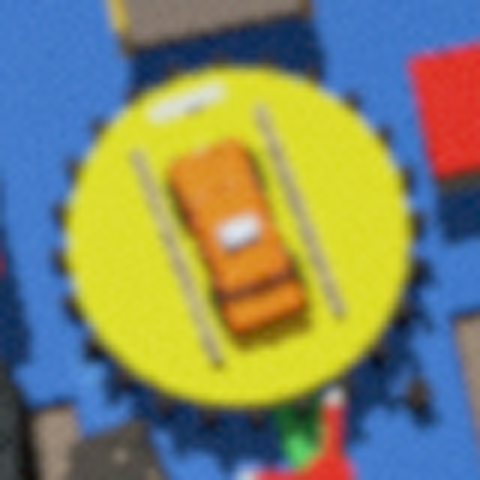

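View pics/s13.png

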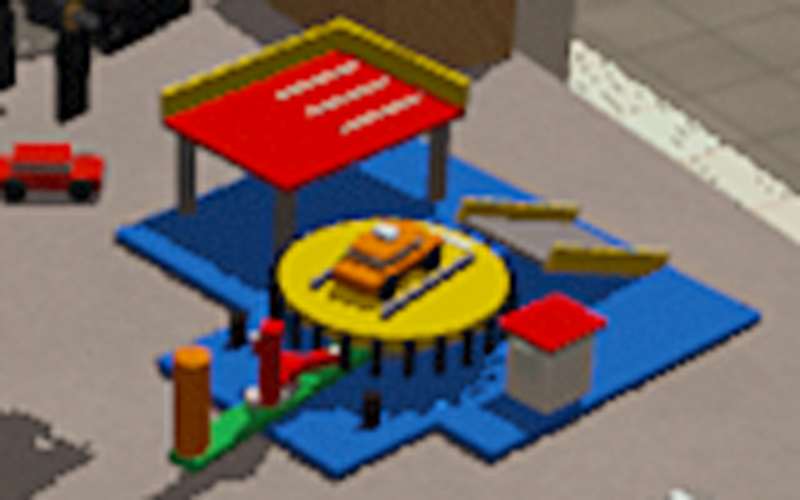

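```bash
python3 - <<'E'
from h import *
c=camera("top"); print(ray(c,230+321/3,80+448/3,.089), get_obs()["joint_velocities"].round(3))
hand_in()
E
```

```text
[ 0.46684494 -0.03515399  0.089     ] [-0.019  0.001  0.003  0.003  0.002  0.001]
the job is handed in; nothing more can be done
```

I flipped the pawl, then ratcheted the turntable anticlockwise onto its stop in three lever strokes. I let go, backed the arm clear and handed in at about 21 s of the 72 s allowed. The hand-in gives no verdict.

- **Stop:** the force at the knob, read while moving, rose from about 4.0–5.3 N in free driving to 7.3 N and then 7.8 N over the last 6–7 mm. That is about 3 N more than free driving and matches the stated pad stiffness, at a lever angle of about 0.2 rad, well inside its ends. The readings were noisy, by roughly 0.5–1 N. Held still, the force settled to between 6 and 7 N; free-driving readings taken the same way ranged from under 1 N to almost 5 N, so that comparison is weaker.
- **After release:** the last pictures show the pawl on its positive side, the table still at about 8° past the exit ramp's axis, and the taxi upright between the kerbs. The gripper touches nothing.
- **Not checked:** I could not read the pad force directly after letting go. I did not measure the positions of the other things on the shelf at the end. None were near the arm's path, and I felt no contact with them.

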